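# Press wood-core mounts home in their storage case

## Task

Slide the gate of the storage case open, wind the handwheel until the pusher is right back, and start every wooden core mount lying on the bench nose first into a cell of its own. Then wind the handwheel the other way until the pusher is hard against its two stops and all the mounts are fully home; move the pusher only with the handwheel, never with the fingers. Finally wind the pusher fully back again and slide the gate fully shut, leaving the things round about where they are.

Things in the scene. Friction and masses are not known exactly. Their poses are not given: they have to be found in the camera images.
- filler: The case filler, fixed to the worktop: grey base 281 x 164 mm, 12 mm thick; its top is the loading table. Origin on the underside; x along the push (into the case), y across, z up. The table is free from x = -0.026 (pusher's noses when right back) to x = 0.060 (mouths of the cells). Two stop blocks (10 x 12 mm, top at z = 0.032) stand at x 0.040 to 0.050, y = +-0.072.
- ram_beam: The pusher as a body; its origin is the filler's when the pusher is right back and moves with it along the filler's x. Aluminium beam across the table (150 mm wide, 16 mm thick, top 32 mm above the worktop) with three forward noses 14 mm wide, one to each cell.
- ram (a joint): Travel of the pusher: 0 = right back (nose tips at filler x = -0.026), 0.090 m = beam against the two stop blocks (nose tips at x = 0.064, 4 mm inside the mouths). It is geared to the handwheel, 30 mm per turn, and stays where it is left.
- wheel (a joint): The handwheel (84 mm across, vertical axis), in rad. Clockwise seen from above increases it and drives the pusher towards the case; 0 = pusher right back, 18.85 (three turns) = pusher at its stops, where it stops hard. At 0 the crank grip lies on the filler's -x side of the axis. Turning takes about 3 N at the crank grip.
- wheel_axis (a point): Point on the handwheel's axis at the top face of the wheel, 72 mm above the worktop, at filler x = -0.105. The gearbox below it is 52 x 56 mm.
- crank_grip (a point): Middle of the crank grip, an upright black handle 14 mm across and 32 mm high (74 to 106 mm above the worktop) that stands on the handwheel 34 mm from its axis and revolves freely on its own pin.
- gate (a joint): The gate of the case: an aluminium bar across the front of the roof (top 46.5 mm above the worktop) with three tongues that hang before the upper part of the mouths. 0 = fully open (tongues between the mouths), 0.024 m = fully shut (tongues before the mouths); it slides along the filler's +y to shut, stops hard at both ends, with about 2 N of friction.
- gate_knob (a point): Middle of the gate's upright black knob, 16 mm across and 24 mm high, its foot on the bar 46.5 mm above the worktop.
- mount_0_c (a point): Centre of a core mount: a light wooden block 60 mm long (x), 24 mm wide (y), 18 mm high (z), about 45 g, with a dark wood core let into its top along its length. Either end may go in first. Two or three mounts are present.
- mount_1_c (a point): Centre of a core mount: a light wooden block 60 mm long (x), 24 mm wide (y), 18 mm high (z), about 45 g, with a dark wood core let into its top along its length. Either end may go in first. Two or three mounts are present.
- mount_2_c (a point): Centre of a core mount: a light wooden block 60 mm long (x), 24 mm wide (y), 18 mm high (z), about 45 g, with a dark wood core let into its top along its length. Either end may go in first. Two or three mounts are present.
- mouth_0 (a point): Centre of the mouth of cell 0 (filler x = 0.060, y = -0.048), at the height of the centre of a mount that lies on the table (21 mm above the worktop); axes as the filler's. The mouth is 27 mm wide and 22 mm high from the table top; the walls beside it end in 10 mm high half-round noses that stand out up to 10.5 mm towards the table and lead a mount in.
- mouth_1 (a point): Centre of the mouth of cell 1 (filler x = 0.060, y = 0.000), at the height of the centre of a mount that lies on the table (21 mm above the worktop); axes as the filler's. The mouth is 27 mm wide and 22 mm high from the table top; the walls beside it end in 10 mm high half-round noses that stand out up to 10.5 mm towards the table and lead a mount in.
- mouth_2 (a point): Centre of the mouth of cell 2 (filler x = 0.060, y = 0.048), at the height of the centre of a mount that lies on the table (21 mm above the worktop); axes as the filler's. The mouth is 27 mm wide and 22 mm high from the table top; the walls beside it end in 10 mm high half-round noses that stand out up to 10.5 mm towards the table and lead a mount in.
- cell_0 (a point): Where the centre of a mount lies when it is fully home in cell 0, 35 mm in from the mouth; axes as the filler's. The cell is 27 mm wide, 22 mm high, 68 mm deep, its floor level with the table; the case's roof top is 40 mm above the worktop.
- cell_1 (a point): Where the centre of a mount lies when it is fully home in cell 1, 35 mm in from the mouth; axes as the filler's. The cell is 27 mm wide, 22 mm high, 68 mm deep, its floor level with the table; the case's roof top is 40 mm above the worktop.
- cell_2 (a point): Where the centre of a mount lies when it is fully home in cell 2, 35 mm in from the mouth; axes as the filler's. The cell is 27 mm wide, 22 mm high, 68 mm deep, its floor level with the table; the case's roof top is 40 mm above the worktop.
- tape_masking: Bystander: roll of masking tape lying flat, 104 mm across, 25 mm high. Leave it where it is.
- petri: Bystander: glass dish with lid, 69 mm across, 17 mm high. Leave it where it is.
- spatula: Bystander: steel spatula, 174 mm long. Leave it where it is.
Mind the look-alikes: they are no part of the job. Leave any pink or purple look-alike of the part that bears mount_1_c alone.

How it is judged:
By the outcome, as a careful person would: the job done as asked, in the order asked, and still so for the second after the job is handed in, with the robot touching nothing.
Of mount_0, mount_1, mount_2 only 2 to 3 are there at a start; the rules pass over those that are not, and their reading is None.
At some moment in a run one of mount_0, mount_1, mount_2 may be knocked a few centimetres aside while the robot is not near it.
It also fails if it takes over 210 s, if anything falls off the work surface, if the arm or the gripper's body presses on something with over 40 N, if the wrist force passes 120 N, or if a joint passes its speed limit or range.

## Robot

A 7-joint arm with a two-finger parallel gripper is mounted at the origin on a cart in front of the work surface, level with it; the furniture and walls round the work are solid. World frame = base frame: x ahead of the robot, y to its left, z up, the work surface at z = 0. Lengths are in m, angles in degrees, forces in N, time in s.
With the tool pointing down it reaches from about 0.425 to 0.975 m from the base axis. Payload 16.7 kg.
Tool frame: the origin (TCP) lies between the finger pads; the fingertips stand 14 mm ahead of it and the grasp point (between the pads) lies 5 mm behind it; z points along the fingers, y is the line along which they close (so a half turn about z gives the same grasp; the last joint's range is limited). The gripper opens to 85 mm and grips with 20 to 120 N. Pads are 22 mm wide; open, the fingers measure 114 mm over their backs; the gripper's body (76 mm by 85 mm) begins 54 mm behind the grasp point. The pads swing forward as they close: fully open they stand 13 mm farther back than shut.
Start: joints at [-75.315, 24.414, 4.234, 92.017, -1.954, 63.644, -3.845], TCP at [0.266, 0.62, 0.245] pointing down, gripper open.
Joint ranges: [-163.25, 163.25], [-28.42, 122.38], [-70.27, 78.77], [12.13, 141.07], [-58.53, 238.53], [9.26, 117.41], [-156.51, 156.51]. Speed limits (degrees/s): [108.29, 108.29, 136.94, 136.94, 172.46, 172.46, 172.46].

## Interface

Orientations are given as [roll, pitch, yaw] about the fixed x, y, z axes, in that order (R = Rz(yaw) Ry(pitch) Rx(roll)).
In Python, from workcell import env gives the robot as it stands.
- The arm moves only by the shell command python3 -m pendant 'ROWS' [FORCE]. ROWS is JSON, a list of rows, each a list of 3 entries, a list of its own where there are three numbers: the finger opening in mm, from 0 to 85.4, then the shift along the tool's x, y, z in units of 25 mm (1.0 is 25 mm), then the turn, a rotation vector about the tool's x, y, z in units of 6 degrees (1.0 is 6 degrees). In form: [[jaw, [dx, dy, dz], [rx, ry, rz]], ...]. A call has 1 to 5 rows; each row is the pose to reach, as a shift and turn from the pose commanded when the call began, along the tool's axes at that moment; what a row does not reach only later rows make up. A row lasts 1/12 s, in which the tool goes at most 41.7 mm and 7.16 degrees, less where a joint would pass 70% of its speed; a pose out of reach is approached as far as the arm can. A call with a gripper value outside its range is refused whole. The fingers move at their own pace and stop on an object; FORCE is the grip in N (left out, the last holds). Time passes only in rows, so rows that repeat a pose let the fingers close. It gives the time, the measured TCP pose, the force, the opening and the grip force at its end, in the units of the state.
- env.read_state(): the state, without advancing time (a new reading comes with each control period).
- env.grab_frame(name): name is "side" or "top" or "wrist"; returns the picture (480x640x3 uint8, red, green, blue); there is no depth.
- env.camera_info(name): a dict with "fx", "fy", "cx", "cy" (pixels), "extrinsics" (4x4, takes a point from world to camera coordinates); the wrist camera has in their place "mount" (4x4, takes a point from camera to tool coordinates, whose origin is the TCP and whose axes are the flange's). Camera axes: x right, y down, z forward; pixel columns grow to the right and rows downward; lengths in m; the calibration is good to about 2 mm. A picture is of the moment at which its call begins: read the wrist's pose just before it. camera_info takes no time and is no camera call.
- env.job_done(): hands the job in; it is judged then, once.
The state is a dict: "clock": time; "q": joint angles; "qvel": joint speeds; "effort": joint torques, N m; "tcp_pos": TCP position; "tool_rot": TCP orientation; "wrist_force": force on the tool from outside, world axes, zero at the start; "wrist_torque": the same for the moment, N m; "gripper_width": finger opening in m; "grip_force": force on a finger pad.
Only numpy, scipy, OpenCV 4.12 (cv2) and the standard library are available. Lean on these libraries where they do the work, as an engineer would, in place of code of your own. Each camera call takes 0.05 s, during which the arm holds its last target. There are 200 camera calls.

## Working session

There is one attempt and no reset: what is moved stays moved. The work goes in short steps, Python scripts to look and compute and a shell command to move; the robot and the scene stay as the last step left them, time stands still between calls to the robot, and variables do not carry over. Pictures are saved under pics/ and viewed, at most 16 in all, crops included, and the job is handed in when it is done.

```bash
mkdir -p pics; ls
python3 - <<'E'
from workcell import env
import cv2,numpy as np
s=env.read_state();print(s['clock'],s['tcp_pos'],s['tool_rot'],s['gripper_width'])
for n in ['top','side']:
    cv2.imwrite(f'pics/{n}0.png',env.grab_frame(n)[:,:,::-1]); c=env.camera_info(n);print(n,c['fx'],c['cx'],c['cy'],np.round(c['extrinsics'],3).tolist())
print(np.round(env.camera_info('wrist')['mount'],3).tolist())
E
```

```text
pics
0.0 [0.26635775 0.61980554 0.24461295] [-1.79926233e+02  5.50271220e-03  1.56747260e+02] 0.0849500874155371
top 518.0766494044258 318.7874713197462 230.94648956314384 [[0.029, -1.0, 0.012, -0.109], [-0.993, -0.03, -0.11, 0.54], [0.111, -0.008, -0.994, 1.452], [0.0, 0.0, 0.0, 1.0]]
side 527.401443325315 321.74445455563193 237.3566463924624 [[0.999, -0.033, -0.019, -0.55], [-0.034, -0.572, -0.82, 0.055], [0.017, 0.82, -0.572, 1.296], [0.0, 0.0, 0.0, 1.0]]
[[0.001, -0.947, -0.322, 0.083], [1.0, 0.001, 0.001, -0.0], [-0.001, -0.322, 0.947, -0.127], [0.0, 0.0, 0.0, 1.0]]
```

View pics/top0.png

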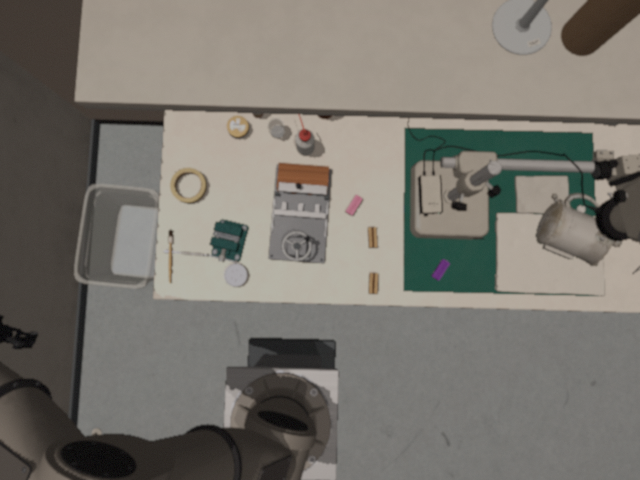

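View pics/side0.png

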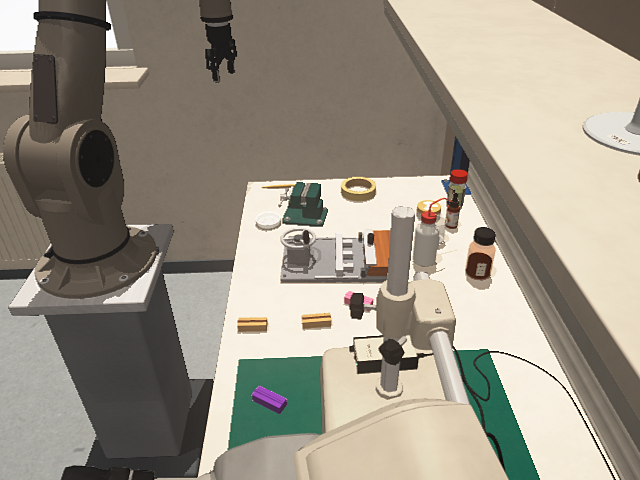

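Two wooden blocks with a dark core stand out at top px (373,237) and (373,283). The pink one at (355,205) and the purple one at (441,269) are look-alikes. The filler is at (300,213), with its case at the top, so the push runs up the image. I'll confirm in an enlarged crop.

```bash
cat > h.py <<'E'
from workcell import env
import cv2,numpy as np
from scipy.spatial.transform import Rotation as R
def rotm(s): return R.from_euler('xyz',s['tool_rot'],degrees=True).as_matrix()
def shot(n):
    s=env.read_state(); im=env.grab_frame(n)[:,:,::-1].copy(); c=env.camera_info(n)
    if n=='wrist':
        T=np.eye(4);T[:3,:3]=rotm(s);T[:3,3]=s['tcp_pos'];E=np.linalg.inv(T@c['mount'])
    else: E=np.array(c['extrinsics'])
    return im,(c,E)
def cast(cam,uv,z):
    c,E=cam; d=E[:3,:3].T@[(uv[0]-c['cx'])/c['fx'],(uv[1]-c['cy'])/c['fy'],1]; o=-E[:3,:3].T@E[:3,3]
    return o+d*(z-o[2])/d[2]
def proj(cam,p):
    c,E=cam; q=E[:3,:3]@p+E[:3,3]; return np.array([c['fx']*q[0]/q[2]+c['cx'],c['fy']*q[1]/q[2]+c['cy']])
def go(p,yaw=None):
    "row (shift, turn) to TCP p, tool down with x axis at yaw"
    s=env.read_state(); M=rotm(s)
    if yaw is None: yaw=s['tool_rot'][2]
    T=R.from_euler('xyz',[180,0,yaw],degrees=True).as_matrix()
    print('p',np.round(p,3),'row',np.round(M.T@(np.array(p)-s['tcp_pos'])/.025,2).tolist(),np.round(np.degrees(R.from_matrix(M.T@T).as_rotvec())/6,2).tolist())
E
python3 - <<'E'
from h import *
im,cam=shot('top')
c=cv2.resize(im[150:300,225:425],None,fx=4,fy=4,interpolation=cv2.INTER_CUBIC);cv2.imwrite('pics/top1.png',c)
for n,uv,z in [('mA',(373,237),.018),('mB',(373,283),.018),('wheel',(298,245),.072),('base1',(270,261),.012),('base2',(324,262),.012),('case far l',(277,164),.04),('case r',(329,164),.04)]: print(n,cast(cam,uv,z).round(3))
E
```

```text
mA [ 0.532 -0.25   0.018]
mB [ 0.4   -0.253  0.018]
wheel [ 0.498 -0.037  0.072]
base1 [0.454 0.044 0.012]
base2 [ 0.456 -0.111  0.012]
case far l [0.733 0.033 0.04 ]
case r [ 0.737 -0.117  0.04 ]
```

View pics/top1.png

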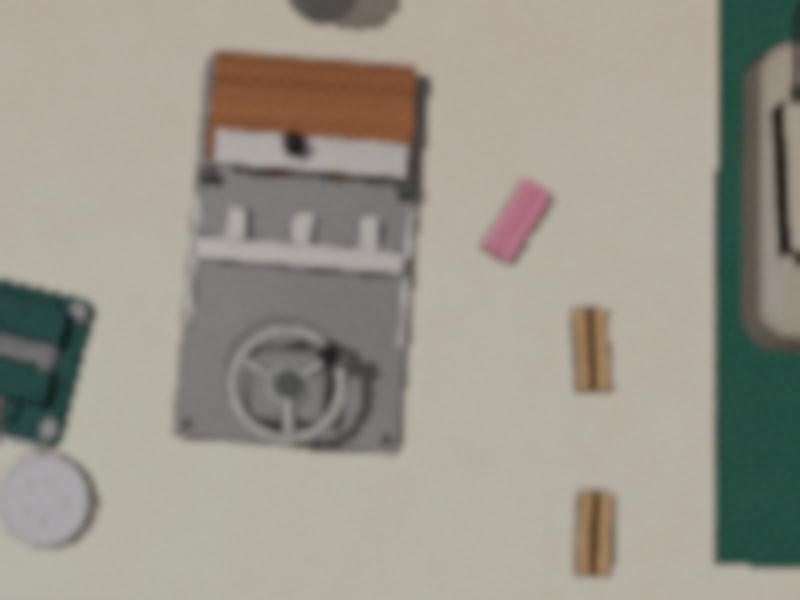

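The crop shows two real mounts, at crop (593,348) and (595,532), and no third. The pusher is partway forward, the wheel centre is at crop (287,384), its grip at (330,352) and the gate knob at (296,145). Next I move the wrist camera over the filler.

```bash
python3 -c "
from h import *
go([.5,-.08,.30],178)"
```

```text
p [ 0.5  -0.08  0.3 ] row [-19.64, -22.04, -2.19] [-0.01, -0.0, -3.54]
```

```bash
python3 -m pendant '[[85,[-0.98,-1.1,-0.11],[0,0,0]],[85,[-1.96,-2.2,-0.22],[0,0,0]],[85,[-2.94,-3.3,-0.33],[0,0,0]],[85,[-3.92,-4.4,-0.44],[0,0,0]],[85,[-4.9,-5.5,-0.55],[0,0,0]]]'
python3 -m pendant '[[85,[-0.98,-1.1,-0.11],[0,0,0]],[85,[-1.96,-2.2,-0.22],[0,0,0]],[85,[-2.94,-3.3,-0.33],[0,0,0]],[85,[-3.92,-4.4,-0.44],[0,0,0]],[85,[-4.9,-5.5,-0.55],[0,0,0]]]'
python3 -m pendant '[[85,[-0.98,-1.1,-0.11],[0,0,0]],[85,[-1.96,-2.2,-0.22],[0,0,0]],[85,[-2.94,-3.3,-0.33],[0,0,0]],[85,[-3.92,-4.4,-0.44],[0,0,0]],[85,[-4.9,-5.5,-0.55],[0,0,0]]]'
python3 -m pendant '[[85,[-0.98,-1.1,-0.11],[0,0,0]],[85,[-1.96,-2.2,-0.22],[0,0,0]],[85,[-2.94,-3.3,-0.33],[0,0,0]],[85,[-3.92,-4.4,-0.44],[0,0,0]],[85,[-4.9,-5.5,-0.55],[0,0,0]]]'
python3 -m pendant '[[85,[0,0,0],[0,0,-1]],[85,[0,0,0],[0,0,-2]],[85,[0,0,0],[0,0,-3]],[85,[0,0,0],[0,0,-3.54]],[85,[0,0,0],[0,0,-3.54]]]'
python3 - <<'E'
from h import *
im,cam=shot('wrist');cv2.imwrite('pics/w0.png',im);print(env.read_state()['q'].round(1))
E
```

```text
clock: 0.57
tcp_pos: [0.3249, 0.4436, 0.2589]
tool_rot: [-180.0, -0.0, 156.8]
wrist_force: [0.9, 0.5, 1.6]
gripper_width: 0.0848
grip_force: 0.0
clock: 0.98
tcp_pos: [0.3831, 0.2689, 0.2729]
tool_rot: [180.0, -0.0, 156.7]
wrist_force: [0.5, -0.1, 1.6]
gripper_width: 0.0847
grip_force: 0.0
clock: 1.4
tcp_pos: [0.4413, 0.0942, 0.2868]
tool_rot: [180.0, -0.0, 156.7]
wrist_force: [1.0, -0.0, -0.3]
gripper_width: 0.0847
grip_force: 0.0
clock: 1.82
tcp_pos: [0.4996, -0.0804, 0.3006]
tool_rot: [180.0, 0.0, 156.8]
wrist_force: [0.5, 1.1, -0.4]
gripper_width: 0.0848
grip_force: 0.0
clock: 2.23
tcp_pos: [0.4994, -0.0787, 0.3002]
tool_rot: [-180.0, -0.0, 178.1]
wrist_force: [-1.3, -0.0, -0.2]
gripper_width: 0.0854
grip_force: 0.0
[-29.9   5.3  34.3 111.1  -3.3  64.6  93.6]
```

View pics/w0.png

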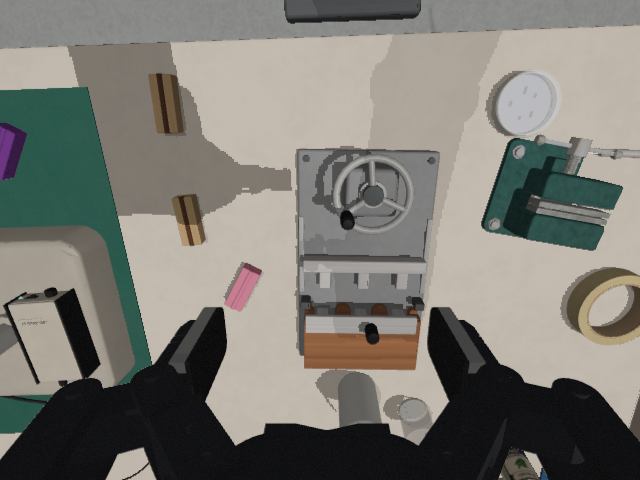

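The wrist view shows the gate knob at about (371,330), the wheel hub at (374,195), the grip at (347,215), the near base corners at (298,150) and (438,151), and the mounts at (166,103) and (188,220).

Run:
```python
from h import *
im,cam=shot('wrist')
c=cv2.resize(im[140:380,285:450],None,fx=2.5,fy=2.5,interpolation=cv2.INTER_CUBIC)
cv2.imwrite('pics/w1.png',c)
P={'baseL':((298,150),.012),'baseR':((438,151),.012),'hub':((374,195),.072),'grip':((347,219),.1),'knobtop':((372,333),.0705),'roofFL':((305,370),.04),'roofFR':((416,369),.04),'beamL':((306,257),.032),'beamR':((425,259),.032),'mA':((189,221),.018),'mB':((166,102),.018)}
for k,(uv,z) in P.items(): print(k,cast(cam,uv,z).round(4))
hsv=cv2.cvtColor(im,cv2.COLOR_BGR2HSV);m=cv2.inRange(hsv,(8,50,30),(28,220,255))
m=cv2.morphologyEx(m,cv2.MORPH_CLOSE,np.ones((9,9)))
for k in cv2.findContours(m,0,2)[0]:
    if cv2.contourArea(k)>400:
        r=cv2.minAreaRect(k);b=cv2.boxPoints(r);w=np.array([cast(cam,q,.018)[:2] for q in b]);e=[w[1]-w[0],w[2]-w[1]]
        l=max(e,key=np.linalg.norm);print(np.round(r[0]),w.mean(0).round(4),[round(np.linalg.norm(q),4) for q in e],np.degrees(np.arctan2(l[1],l[0])).round(1))
```

```text
baseL [ 0.4518 -0.1094  0.012 ]
baseR [0.4586 0.0491 0.012 ]
hub [ 0.4936 -0.0307  0.072 ]
grip [ 0.5098 -0.0598  0.1   ]
knobtop [ 0.6564 -0.0317  0.0705]
roofFL [ 0.7302 -0.1153  0.04  ]
roofFR [0.7338 0.0299 0.04  ]
beamL [ 0.5744 -0.1059  0.032 ]
beamR [0.582  0.0357 0.032 ]
mA [ 0.5289 -0.2436  0.018 ]
mB [ 0.3962 -0.2471  0.018 ]
[521. 469.] [0.9459 0.2079] [np.float64(0.0412), np.float64(0.0816)] 40.9
[362. 337.] [ 0.6996 -0.038 ] [np.float64(0.099), np.float64(0.1514)] 87.3
[603. 305.] [0.6627 0.2736] [np.float64(0.0897), np.float64(0.1155)] 13.7
[188. 220.] [ 0.5284 -0.244 ] [np.float64(0.0302), np.float64(0.0626)] 3.7
[165. 103.] [ 0.3985 -0.2482] [np.float64(0.0301), np.float64(0.062)] -1.5
```

View pics/w1.png

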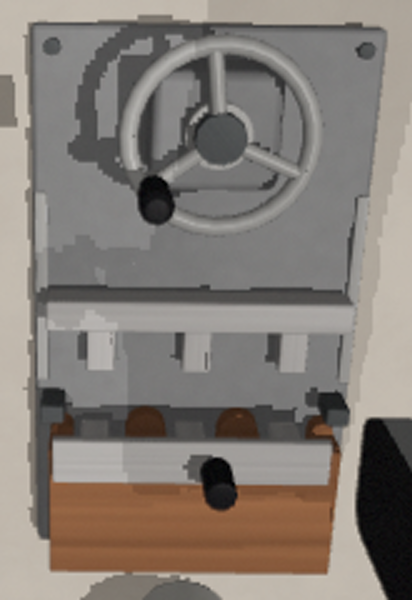

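```bash
python3 -c "
from h import *
go([.656,-.032,.12],177.4);go([.656,-.032,.064],177.4)"
```

```text
p [ 0.656 -0.032  0.12 ] row [-6.19, 2.1, 7.21] [-0.0, -0.0, 0.07]
p [ 0.656 -0.032  0.064] row [-6.19, 2.1, 9.45] [-0.0, -0.0, 0.07]
```

```bash
python3 -m pendant '[[45,[-1.3,0.4,1.2],[0,0,0.1]],[45,[-2.6,0.8,2.4],[0,0,0.1]],[45,[-3.9,1.3,3.6],[0,0,0.1]],[45,[-5.2,1.8,4.8],[0,0,0.1]],[45,[-6.19,2.1,6],[0,0,0.1]]]'
python3 -m pendant '[[45,[0,0,1.2],[0,0,0]],[45,[0,0,1.2],[0,0,0]]]'
python3 - <<'E'
from h import *
im,cam=shot('wrist');cv2.imwrite('pics/w2.png',im)
go([.656,-.032,.064],177.4)
E
```

```text
clock: 2.75
tcp_pos: [0.6488, -0.033, 0.1589]
tool_rot: [180.0, 0.0, 177.3]
wrist_force: [0.3, 0.1, 0.9]
gripper_width: 0.0446
grip_force: 0.0
clock: 2.92
tcp_pos: [0.6449, -0.0332, 0.1241]
tool_rot: [-179.9, -0.5, 177.3]
wrist_force: [-1.7, 0.7, -0.3]
gripper_width: 0.0452
grip_force: 0.0
p [ 0.656 -0.032  0.064] row [-0.44, 0.11, 2.53] [-0.02, -0.06, -0.02]
```

View pics/w2.png

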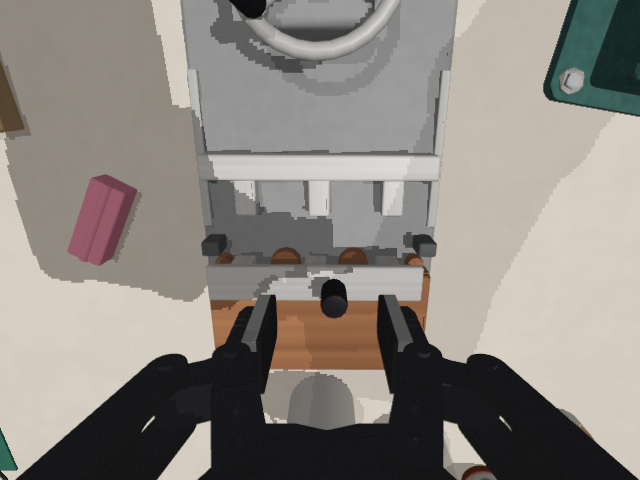

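The view shows the knob top at (334,300), between the open fingers at about column 325, and the fingers clear of the bottle behind.

Run:
```python
from h import *
s=env.read_state();print(s['tcp_pos'].round(4),s['tool_rot'].round(2))
c=env.camera_info('wrist');T=np.eye(4);T[:3,:3]=rotm(s);T[:3,3]=s['tcp_pos'];cam=(c,np.linalg.inv(T@c['mount']))
for n,uv,z in [('knob',(334,302),.0705),('hub?beamL',(200,157),.032),('beamR',(439,157),.032),('stopL',(214,237),.032),('stopR',(426,238),.032),('noseR1',(286,250),.022),('noseR2',(353,250),.022),('tipM',(320,216),.03)]:print(n,cast(cam,uv,z).round(4))
go([*cast(cam,(334,302),.0705)[:2],.064],177.4)
```

```text
[ 0.6452 -0.0342  0.1274] [-179.91   -0.33  177.3 ]
knob [ 0.6639 -0.0311  0.0705]
hub?beamL [ 0.5819 -0.109   0.032 ]
beamR [0.5887 0.0368 0.032 ]
stopL [ 0.6335 -0.108   0.032 ]
stopR [0.6406 0.0311 0.032 ]
noseR1 [ 0.6485 -0.0629  0.022 ]
noseR2 [ 0.6506 -0.0164  0.022 ]
tipM [ 0.623  -0.0378  0.03  ]
p [ 0.664 -0.031  0.064] row [-0.75, 0.16, 2.53] [-0.02, -0.06, -0.02]
```

```bash
python3 -m pendant '[[45,[-0.28,0.1,0],[0,0,0]],[45,[-0.28,0.1,1.1],[0,0,0]],[45,[-0.28,0.1,2.2],[0,0,0]],[45,[-0.28,0.1,2.2],[0,0,0]],[45,[-0.28,0.1,2.2],[0,0,0]]]'
python3 -m pendant '[[10,[0,0,0],[0,0,0]],[10,[0,0,0],[0,0,0]],[10,[0,0,0],[0,0,0]],[10,[0,0,0],[0,0,0]],[10,[0,0,0],[0,0,0]]]' 30
```

```text
clock: 3.38
tcp_pos: [0.6544, -0.0322, 0.077]
tool_rot: [180.0, 0.0, 177.3]
wrist_force: [0.6, -0.0, 1.0]
gripper_width: 0.0453
grip_force: 0.0
clock: 3.8
tcp_pos: [0.6551, -0.032, 0.0776]
tool_rot: [180.0, 0.1, 177.4]
wrist_force: [-3.5, 0.5, 12.2]
gripper_width: 0.013
grip_force: 29.2
```

```bash
python3 -m pendant '[[45,[0,0,0],[0,0,0]],[45,[0,0,0],[0,0,0]],[45,[-0.2,0,0.2],[0,0,0]],[45,[-0.2,0,0.5],[0,0,0]],[45,[-0.2,0,0.5],[0,0,0]]]'
python3 -m pendant '[[10,[0,0,0],[0,0,0]],[10,[0,0,0],[0,0,0]],[10,[0,0,0],[0,0,0]],[10,[0,0,0],[0,0,0]],[10,[0,0,0],[0,0,0]]]' 30
```

```text
clock: 4.22
tcp_pos: [0.6586, -0.0322, 0.0612]
tool_rot: [-180.0, -0.1, 177.4]
wrist_force: [-0.5, 0.2, -0.2]
gripper_width: 0.045
grip_force: 0.0
clock: 4.63
tcp_pos: [0.659, -0.0324, 0.0628]
tool_rot: [-180.0, -0.0, 177.4]
wrist_force: [-0.7, 0.2, -2.5]
gripper_width: 0.0145
grip_force: 29.2
```

```bash
python3 -m pendant '[[10,[0,-0.15,0],[0,0,0]],[10,[0,-0.3,0],[0,0,0]],[10,[0,-0.4,0],[0,0,0]],[10,[0,-0.4,0],[0,0,0]]]'
python3 -m pendant '[[10,[0,-0.15,0],[0,0,0]],[10,[0,-0.3,0],[0,0,0]],[10,[0,-0.4,0],[0,0,0]],[10,[0,-0.4,0],[0,0,0]]]'
python3 -m pendant '[[10,[0,-0.1,0],[0,0,0]],[10,[0,-0.2,0],[0,0,0]],[10,[0,-0.2,0],[0,0,0]]]'
```

```text
clock: 4.97
tcp_pos: [0.6584, -0.0432, 0.0628]
tool_rot: [-180.0, -0.0, 177.3]
wrist_force: [-1.3, -2.0, -2.4]
gripper_width: 0.0147
grip_force: 29.4
clock: 5.3
tcp_pos: [0.658, -0.0515, 0.0628]
tool_rot: [179.9, -0.0, 177.4]
wrist_force: [-3.3, 7.3, 0.4]
gripper_width: 0.0144
grip_force: 29.9
clock: 5.55
tcp_pos: [0.6581, -0.052, 0.0627]
tool_rot: [179.7, -0.1, 177.6]
wrist_force: [-3.5, 25.5, 3.8]
gripper_width: 0.0146
grip_force: 30.8
```

```bash
python3 -m pendant '[[45,[0,0.1,0],[0,0,0]],[45,[0,0.1,0],[0,0,0]],[45,[0,0.1,0],[0,0,0]]]'
python3 -m pendant '[[45,[0,0,-1.2],[0,0,0]],[45,[0,0,-2.4],[0,0,0]],[45,[0,0,-3.6],[0,0,0]],[45,[0,0,-4.8],[0,0,0]],[45,[0.9,0,-5.8],[0,0,0]]]'
python3 -m pendant '[[45,[1.2,0,0],[0,0,0]],[45,[2.4,0,0],[0,0,0]],[45,[3.6,0,0],[0,0,0]],[45,[4.8,0,0],[0,0,0]],[45,[4.8,0,0],[0,0,0]]]'
python3 -m pendant '[[45,[0,0,0],[0,0,0]],[45,[0,0,0],[0,0,0]]]'
python3 - <<'E'
from h import *
im,cam=shot('wrist');cv2.imwrite('pics/w3.png',im)
E
```

```text
clock: 5.8
tcp_pos: [0.6583, -0.0555, 0.063]
tool_rot: [-180.0, 0.0, 177.4]
wrist_force: [0.2, -0.3, 0.0]
gripper_width: 0.045
grip_force: 0.0
clock: 6.22
tcp_pos: [0.6382, -0.0547, 0.2101]
tool_rot: [-179.9, 0.2, 177.4]
wrist_force: [-1.0, 0.4, 0.8]
gripper_width: 0.0448
grip_force: 0.0
clock: 6.63
tcp_pos: [0.5109, -0.0494, 0.2076]
tool_rot: [179.9, -0.1, 177.3]
wrist_force: [1.4, -0.4, 1.4]
gripper_width: 0.0445
grip_force: 0.0
clock: 6.8
tcp_pos: [0.5164, -0.0486, 0.2084]
tool_rot: [180.0, 0.1, 177.4]
wrist_force: [1.0, 0.1, 1.2]
gripper_width: 0.0445
grip_force: 0.0
```

View pics/w3.png

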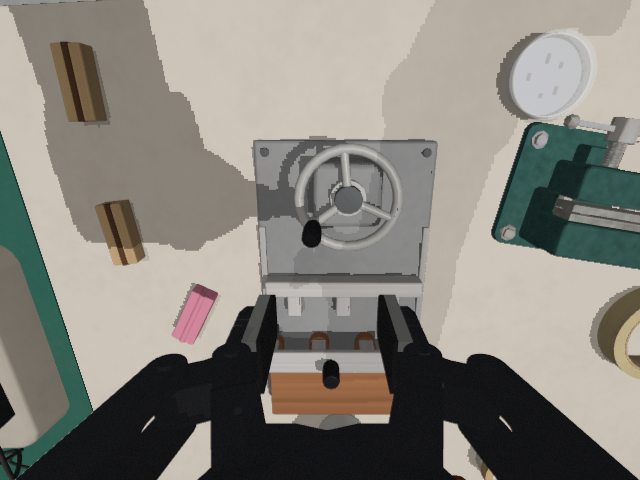

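The gate is open. The hub is at (348,199), and the grip stands from its foot at (313,226) to its top at (311,240).

Run:
```python
from h import *
s=env.read_state();print(s['tcp_pos'].round(4),s['tool_rot'].round(2))
c=env.camera_info('wrist');T=np.eye(4);T[:3,:3]=rotm(s);T[:3,3]=s['tcp_pos'];cam=(c,np.linalg.inv(T@c['mount']))
for n,uv,z in [('hub',(348,199),.075),('grip',(311,238),.106),('gripfoot',(313,228),.078),('tip',(344,314),.028)]:print(n,cast(cam,uv,z).round(4))
h=np.array([.4936,-.0307]);
go([.5098,-.0605,.13]);go([.5098,-.0605,.095])
```

```text
[ 0.5166 -0.0486  0.2082] [-1.7999e+02  6.0000e-02  1.7736e+02]
hub [ 0.4928 -0.0318  0.075 ]
grip [ 0.5115 -0.0591  0.106 ]
gripfoot [ 0.5131 -0.0589  0.078 ]
tip [ 0.6181 -0.0363  0.028 ]
p [ 0.51 -0.06  0.13] row [0.25, -0.49, 3.13] [-0.0, 0.01, -0.0]
p [ 0.51  -0.06   0.095] row [0.25, -0.49, 4.53] [-0.0, 0.01, -0.0]
```

```bash
python3 -m pendant '[[45,[0.2,-0.45,1],[0,0,0]],[45,[0.2,-0.45,2.2],[0,0,0]],[45,[0.2,-0.45,3.4],[0,0,0]],[45,[0.2,-0.45,4.5],[0,0,0]],[45,[0.2,-0.45,4.5],[0,0,0]]]'
python3 -m pendant '[[8,[0,0,0],[0,0,0]],[8,[0,0,0],[0,0,0]],[8,[0,0,0],[0,0,0]],[8,[0,0,0],[0,0,0]],[8,[0,0,0],[0,0,0]]]' 30
```

```text
clock: 7.27
tcp_pos: [0.5084, -0.0596, 0.091]
tool_rot: [-179.9, -0.4, 177.4]
wrist_force: [-1.5, -0.2, -1.6]
gripper_width: 0.0447
grip_force: 0.0
clock: 7.68
tcp_pos: [0.5114, -0.0594, 0.0968]
tool_rot: [180.0, 0.2, 177.4]
wrist_force: [-1.0, -1.8, 10.1]
gripper_width: 0.0128
grip_force: 29.9
```

```bash
python3 -m pendant '[[8,[-0.39,0.43,0],[0,0,0]],[8,[-0.58,1.11,0],[0,0,0]],[8,[-0.39,1.79,0],[0,0,0]],[8,[0.1,2.29,0],[0,0,0]],[8,[0.1,2.29,0],[0,0,0]]]'
```

```text
clock: 8.1
tcp_pos: [0.5093, -0.0012, 0.0966]
tool_rot: [180.0, 0.0, 177.4]
wrist_force: [-4.9, -6.4, 16.1]
gripper_width: 0.0128
grip_force: 31.0
```

```bash
python3 -m pendant '[[8,[0.68,0.18,-0.08],[0,0,0]],[8,[1.36,0,-0.08],[0,0,0]],[8,[1.86,-0.5,-0.08],[0,0,0]],[8,[2.04,-1.18,-0.08],[0,0,0]]]'
python3 -m pendant '[[8,[-0.18,-0.68,0],[0,0,0]],[8,[-0.68,-1.18,0],[0,0,0]],[8,[-1.36,-1.36,0],[0,0,0]],[8,[-2.04,-1.18,0],[0,0,0]]]'
python3 -m pendant '[[8,[-0.5,0.5,0],[0,0,0]],[8,[-0.68,1.18,0],[0,0,0]],[8,[-0.5,1.86,0],[0,0,0]],[8,[0,2.36,0],[0,0,0]]]'
python3 -m pendant '[[8,[0.68,0.18,0],[0,0,0]],[8,[1.36,0,0],[0,0,0]],[8,[1.86,-0.5,0],[0,0,0]],[8,[1.86,-0.5,0],[0,0,0]]]'
```

```text
clock: 8.43
tcp_pos: [0.4576, -0.0284, 0.0979]
tool_rot: [180.0, 0.1, 177.5]
wrist_force: [19.5, 1.6, -14.0]
gripper_width: 0.0125
grip_force: 31.5
clock: 8.77
tcp_pos: [0.5072, -0.0619, 0.0978]
tool_rot: [179.9, -0.1, 177.3]
wrist_force: [-10.0, 14.6, -0.2]
gripper_width: 0.0125
grip_force: 33.1
clock: 9.1
tcp_pos: [0.5106, -0.0019, 0.0977]
tool_rot: [-179.9, -0.0, 177.4]
wrist_force: [-9.0, -20.0, 4.6]
gripper_width: 0.0121
grip_force: 33.8
clock: 9.43
tcp_pos: [0.4622, -0.0142, 0.098]
tool_rot: [-180.0, 0.1, 177.3]
wrist_force: [1.6, -4.8, -9.6]
gripper_width: 0.0123
grip_force: 31.9
```

```bash
python3 -m pendant '[[8,[0.14,-0.33,0],[0,0,0]],[8,[0.18,-0.6,0],[0,0,0]],[8,[0.18,-0.72,0],[0,0,0]],[8,[0.18,-0.85,0],[0,0,0]],[8,[0.18,-0.85,0],[0,0,0]]]'
```

```text
clock: 9.85
tcp_pos: [0.458, -0.0301, 0.0978]
tool_rot: [179.7, -0.1, 177.5]
wrist_force: [-4.9, 26.1, 9.8]
gripper_width: 0.0125
grip_force: 34.7
```

```bash
python3 -m pendant '[[8,[0,0.12,0],[0,0,0]],[40,[0,0.12,0],[0,0,0]],[40,[0,0.12,0],[0,0,0]],[40,[0,0.12,0],[0,0,0]],[40,[0,0.12,-0.5],[0,0,0]]]'
python3 -m pendant '[[40,[0,0,-1],[0,0,0]],[40,[0,0,-2.2],[0,0,0]],[40,[-0.4,-1.2,-3.4],[0,0,0]],[40,[-0.8,-2.5,-4.6],[0,0,0]],[40,[-1.2,-3.7,-5.4],[0,0,0]]]'
python3 -m pendant '[[40,[-0.4,-1.2,0],[0,0,0]],[40,[-0.8,-2.4,0],[0,0,0]],[40,[-0.8,-2.4,0],[0,0,0]],[40,[-0.8,-2.4,0],[0,0,0]]]'
cat > mounts.py <<'E'
from h import *
import sys
def mounts(z=.018,save=None):
    im,cam=shot('wrist')
    if save: cv2.imwrite(save,im)
    hsv=cv2.cvtColor(im,cv2.COLOR_BGR2HSV);m=cv2.inRange(hsv,(8,50,30),(28,220,255));m=cv2.morphologyEx(m,cv2.MORPH_CLOSE,np.ones((9,9)))
    for k in cv2.findContours(m,0,2)[0]:
        if cv2.contourArea(k)>800:
            r=cv2.minAreaRect(k);b=cv2.boxPoints(r);w=np.array([cast(cam,q,z)[:2] for q in b]);e=[w[1]-w[0],w[2]-w[1]]
            l=max(e,key=np.linalg.norm);print(np.round(r[0]),w.mean(0).round(4),[round(np.linalg.norm(q),4) for q in e],np.degrees(np.arctan2(l[1],l[0])).round(1))
    return im,cam
if __name__=='__main__': mounts(save=sys.argv[1])
E
python3 mounts.py pics/w4.png
```

```text
clock: 10.27
tcp_pos: [0.4571, -0.0308, 0.1087]
tool_rot: [-179.9, -0.1, 177.4]
wrist_force: [-0.9, -0.4, -1.0]
gripper_width: 0.04
grip_force: 0.0
clock: 10.68
tcp_pos: [0.4836, -0.1241, 0.2464]
tool_rot: [180.0, 0.1, 177.5]
wrist_force: [0.9, 0.4, -0.7]
gripper_width: 0.0399
grip_force: 0.0
clock: 11.02
tcp_pos: [0.5004, -0.1861, 0.2441]
tool_rot: [-179.9, -0.0, 177.2]
wrist_force: [-0.6, 0.9, -1.3]
gripper_width: 0.0398
grip_force: 0.0
[520. 354.] [0.6932 0.0319] [np.float64(0.0579), np.float64(0.0562)] 154.5
[270. 231.] [ 0.5283 -0.2464] [np.float64(0.0261), np.float64(0.0634)] 4.0
[251.  97.] [ 0.3984 -0.2508] [np.float64(0.026), np.float64(0.0603)] -1.5
```

View pics/w4.png

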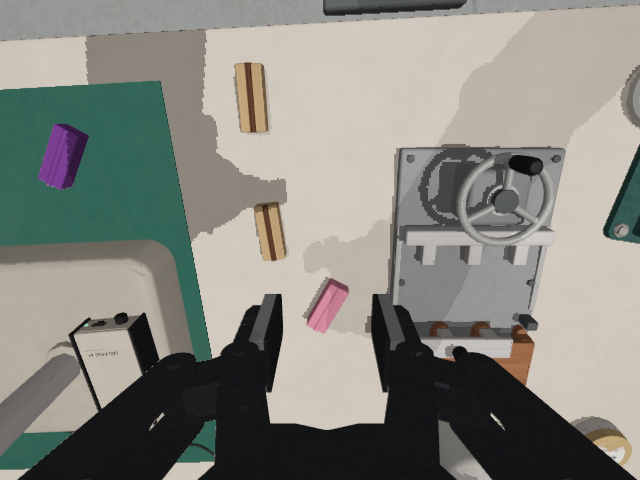

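The view shows the wheel at its home position with the pusher right back. The mounts are at (270,231) and (251,97) on the bench, and the pink look-alike is well clear at (327,305).

```bash
python3 -c "
from h import *
go([.514,-.247,.07],184);go([.514,-.247,.017],184)"
```

```text
p [ 0.514 -0.247  0.07 ] row [-0.67, -2.46, 6.95] [-0.0, -0.01, -1.12]
p [ 0.514 -0.247  0.017] row [-0.68, -2.46, 9.07] [-0.0, -0.01, -1.12]
```

```bash
python3 -m pendant '[[45,[-0.3,-1,1],[0,0,-0.5]],[45,[-0.67,-2,2],[0,0,-1.12]],[45,[-0.67,-2.46,3.2],[0,0,-1.12]],[45,[-0.67,-2.46,4.5],[0,0,-1.12]],[45,[-0.67,-2.46,5.5],[0,0,-1.12]]]'
python3 -m pendant '[[45,[0,0,1],[0,0,0]],[45,[0,0,1.45],[0,0,0]],[45,[0,0,1.45],[0,0,0]]]'
python3 - <<'E'
from h import *
im,cam=shot('wrist');cv2.imwrite('pics/w5.png',im)
go([.514,-.247,.017],184)
E
```

```text
clock: 11.48
tcp_pos: [0.5137, -0.2456, 0.1043]
tool_rot: [180.0, -0.1, -175.9]
wrist_force: [0.7, 0.7, -0.4]
gripper_width: 0.0451
grip_force: 0.0
clock: 11.73
tcp_pos: [0.5134, -0.2447, 0.0683]
tool_rot: [179.9, -0.2, -175.8]
wrist_force: [-0.6, 0.6, 1.0]
gripper_width: 0.0448
grip_force: 0.0
p [ 0.514 -0.247  0.017] row [0.01, -0.06, 2.12] [0.01, -0.02, 0.02]
```

View pics/w5.png

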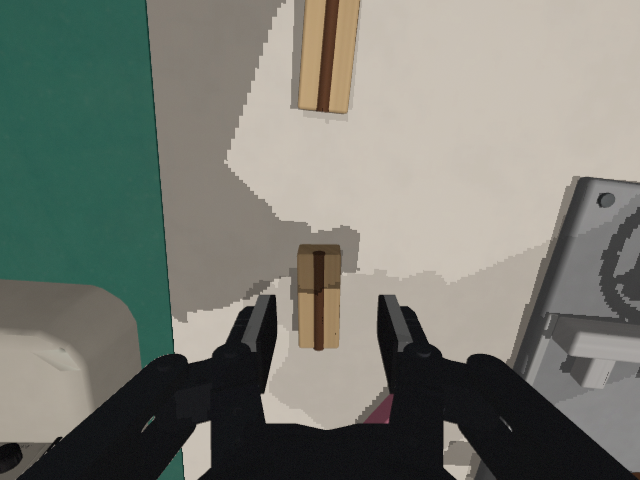

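The mount runs from (319,245) to (319,350), straight between the fingers, so I descend and grip.

```bash
python3 -m pendant '[[45,[0,-0.06,0.9],[0,0,0]],[45,[0,-0.06,1.7],[0,0,0]],[45,[0,-0.06,2.05],[0,0,0]],[45,[0,-0.06,2.05],[0,0,0]]]'
python3 -m pendant '[[15,[0,0,0],[0,0,0]],[15,[0,0,0],[0,0,0]],[15,[0,0,0],[0,0,0]],[15,[0,0,0],[0,0,0]],[15,[0,0,0],[0,0,0]]]' 30
python3 -m pendant '[[15,[0,0,-0.5],[0,0,0]],[15,[0,0,-1],[0,0,0]],[15,[0,0,-2],[0,0,0]],[15,[0,0,-3],[0,0,0]],[15,[0,0,-3],[0,0,0]]]'
python3 - <<'E'
from h import *
f=np.radians(-2.6);x=np.array([np.cos(f),np.sin(f)]);y=np.array([-x[1],x[0]]);O=np.array([.4925,-.0312])+.105*x
for fx,z in [(-.003,.1),(-.003,.032)]: p=O+fx*x-.048*y; go([*p,z],177.4)
E
```

```text
clock: 12.12
tcp_pos: [0.5146, -0.2472, 0.019]
tool_rot: [180.0, -0.0, -175.9]
wrist_force: [-0.7, 0.3, 0.3]
gripper_width: 0.0447
grip_force: 0.0
clock: 12.53
tcp_pos: [0.5155, -0.2479, 0.0207]
tool_rot: [-180.0, 0.1, -175.9]
wrist_force: [-2.1, 0.0, 8.3]
gripper_width: 0.0233
grip_force: 30.1
clock: 12.95
tcp_pos: [0.5167, -0.2489, 0.0997]
tool_rot: [-179.9, 0.3, -175.9]
wrist_force: [1.6, -1.0, 1.0]
gripper_width: 0.0235
grip_force: 29.6
p [ 0.592 -0.084  0.1  ] row [-3.48, 6.37, -0.01] [-0.02, 0.06, 1.11]
p [ 0.592 -0.084  0.032] row [-3.46, 6.38, 2.71] [-0.02, 0.06, 1.11]
```

```bash
python3 -m pendant '[[15,[-0.8,1.4,0],[0,0,0.5]],[15,[-1.6,2.8,0],[0,0,1.11]],[15,[-2.4,4.2,0],[0,0,1.11]],[15,[-3.2,5.5,0],[0,0,1.11]],[15,[-3.47,6.37,0],[0,0,1.11]]]'
python3 -m pendant '[[15,[0,0,0.6],[0,0,0]],[15,[0,0,1.2],[0,0,0]],[15,[0,0,1.2],[0,0,0]],[15,[0,0,1.2],[0,0,0]]]'
python3 - <<'E'
from h import *
im,cam=shot('wrist');cv2.imwrite('pics/w6.png',im)
go([.592,-.084,.0335],177.4)
E
```

```text
clock: 13.37
tcp_pos: [0.5925, -0.0781, 0.0955]
tool_rot: [179.9, 0.1, 177.7]
wrist_force: [0.2, -0.1, -1.5]
gripper_width: 0.0229
grip_force: 29.6
clock: 13.7
tcp_pos: [0.5897, -0.0827, 0.0649]
tool_rot: [-180.0, -0.0, 177.4]
wrist_force: [0.1, 0.1, 0.2]
gripper_width: 0.0235
grip_force: 29.6
p [ 0.592 -0.084  0.034] row [-0.08, -0.03, 1.27] [-0.0, 0.01, 0.0]
```

View pics/w6.png

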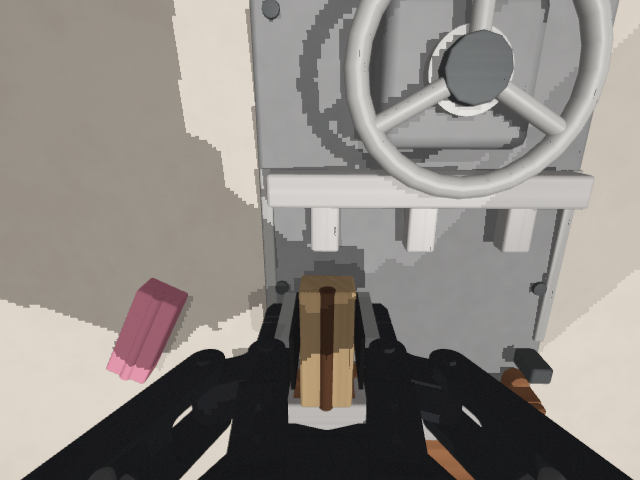

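The mount is square in the grip, and its rear at (327,280) lines up with the cell 0 pusher nose at (326,250).

Run:
```python
from h import *
s=env.read_state()
c=env.camera_info('wrist');T=np.eye(4);T[:3,:3]=rotm(s);T[:3,3]=s['tcp_pos'];cam=(c,np.linalg.inv(T@c['mount']))
f=np.radians(-2.6);x=np.array([np.cos(f),np.sin(f)]);y=np.array([-x[1],x[0]]);O=np.array([.4925,-.0312])+.105*x
for n,uv,z in [('t0',(326,250),.028),('t1',(420,250),.028),('t2',(514,250),.028),('rear',(327,277),.062),('tcp',None,0)]:
    p=cast(cam,uv,z) if uv else s['tcp_pos']; d=p[:2]-O; print(n,p.round(4),round(d@x,4),round(d@y,4))
```

```text
t0 [ 0.5693 -0.0827  0.028 ] -0.026 -0.048
t1 [ 0.5713 -0.0366  0.028 ] -0.026 -0.0018
t2 [0.5734 0.0095 0.028 ] -0.026 0.0443
rear [ 0.5679 -0.0822  0.062 ] -0.0274 -0.0475
tcp [ 0.59   -0.0831  0.0653] -0.0052 -0.0474
```

```bash
python3 -m pendant '[[15,[-0.2,-0.02,0.4],[0,0,0]],[15,[-0.2,-0.02,0.8],[0,0,0]],[15,[-0.2,-0.02,1.1],[0,0,0]],[15,[-0.2,-0.02,1.25],[0,0,0]],[15,[-0.2,-0.02,1.25],[0,0,0]]]'
python3 -m pendant '[[15,[-0.25,0,0],[0,0,0]],[15,[-0.5,0,0],[0,0,0]],[15,[-0.75,0,0],[0,0,0]],[15,[-0.96,0,0],[0,0,0]],[15,[-0.96,0,0],[0,0,0]]]'
```

```text
clock: 14.17
tcp_pos: [0.5945, -0.0836, 0.032]
tool_rot: [-180.0, -0.1, 177.4]
wrist_force: [0.2, -0.1, 0.4]
gripper_width: 0.0232
grip_force: 30.8
clock: 14.58
tcp_pos: [0.6201, -0.0844, 0.0329]
tool_rot: [-180.0, 0.0, 177.5]
wrist_force: [-1.1, -0.2, -1.3]
gripper_width: 0.0231
grip_force: 30.8
```

```bash
python3 -m pendant '[[34,[0,0,0],[0,0,0]],[34,[0,0,0],[0,0,0]],[34,[0,0,0],[0,0,0]],[34,[0,0,-0.4],[0,0,0]],[34,[0,0,-1.2],[0,0,0]]]'
python3 -m pendant '[[40,[0,0,-1.5],[0,0,0]],[40,[0,0,-3],[0,0,0]],[40,[0.5,-0.8,-4.3],[0,0,0]],[40,[1.5,-1.8,-5],[0,0,0]],[40,[2.5,-2.8,-5.5],[0,0,0]]]'
python3 -m pendant '[[40,[1,-1,0],[0,0,0]],[40,[2,-2,0],[0,0,0]],[40,[2,-2,0],[0,0,0]],[40,[2,-2,0],[0,0,0]]]'
python3 mounts.py pics/w7.png; python3 -c "
from h import *
go([.384,-.2506,.07],178.5)"
```

```text
clock: 15.0
tcp_pos: [0.6174, -0.0842, 0.062]
tool_rot: [-180.0, -0.2, 177.4]
wrist_force: [-1.2, 0.2, 0.9]
gripper_width: 0.0337
grip_force: 0.0
clock: 15.42
tcp_pos: [0.5532, -0.1523, 0.2031]
tool_rot: [180.0, 0.2, 177.5]
wrist_force: [1.0, -0.8, 0.6]
gripper_width: 0.0398
grip_force: 0.0
clock: 15.75
tcp_pos: [0.4998, -0.2005, 0.2014]
tool_rot: [179.9, 0.1, 177.3]
wrist_force: [0.8, 0.1, 0.4]
gripper_width: 0.04
grip_force: 0.0
[554. 379.] [0.6941 0.0322] [np.float64(0.063), np.float64(0.0547)] 160.1
[453. 334.] [ 0.6332 -0.0786] [np.float64(0.0433), np.float64(0.0631)] 5.0
[258.  94.] [ 0.3986 -0.251 ] [np.float64(0.0257), np.float64(0.0599)] -1.0
p [ 0.384 -0.251  0.07 ] row [4.58, -2.26, 5.24] [0.01, 0.01, -0.19]
```

View pics/w7.png

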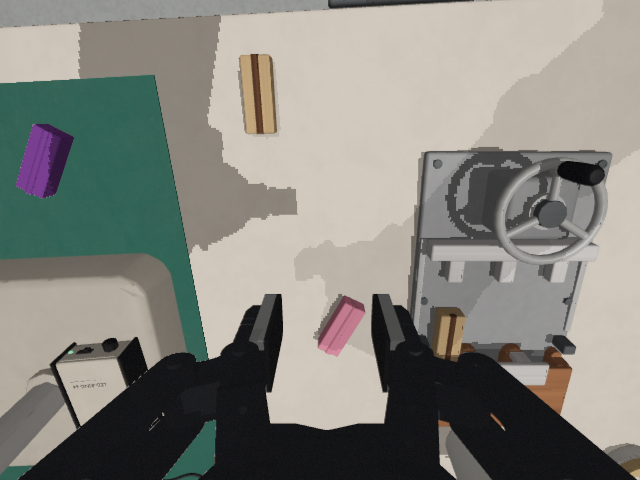

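Mount A sits started in cell 0, its rear at (452,312). Mount B is unmoved at (258,94), so I fetch it.

```bash
python3 -m pendant '[[45,[1,-0.5,1],[0,0,-0.2]],[45,[2,-1,2],[0,0,-0.2]],[45,[3,-1.5,3],[0,0,-0.2]],[45,[4,-2,4],[0,0,-0.2]],[45,[4.55,-2.26,5],[0,0,-0.2]]]'
python3 -m pendant '[[45,[0,0,0.3],[0,0,0]],[45,[0,0,0.3],[0,0,0]],[45,[0,0,0.3],[0,0,0]]]'
python3 -c "
from h import *
go([.385,-.2508,.019],178.5)"
```

```text
clock: 16.22
tcp_pos: [0.3832, -0.2508, 0.0745]
tool_rot: [-180.0, -0.0, 178.7]
wrist_force: [1.5, -0.6, 0.8]
gripper_width: 0.045
grip_force: 0.0
clock: 16.47
tcp_pos: [0.3861, -0.2504, 0.0681]
tool_rot: [-180.0, -0.0, 178.7]
wrist_force: [0.7, 0.4, 0.4]
gripper_width: 0.0449
grip_force: 0.0
p [ 0.385 -0.251  0.019] row [0.04, -0.02, 1.96] [-0.0, -0.0, 0.03]
```

```bash
python3 -m pendant '[[45,[0.04,-0.02,0.8],[0,0,0]],[45,[0.04,-0.02,1.6],[0,0,0]],[45,[0.04,-0.02,1.95],[0,0,0]],[45,[0.04,-0.02,1.95],[0,0,0]]]'
python3 -m pendant '[[15,[0,0,0],[0,0,0]],[15,[0,0,0],[0,0,0]],[15,[0,0,0],[0,0,0]],[15,[0,0,0],[0,0,0]],[15,[0,0,0],[0,0,0]]]' 30
python3 -m pendant '[[15,[0,0,-0.5],[0,0,0]],[15,[0,0,-1.2],[0,0,0]],[15,[0,0,-2.4],[0,0,0]],[15,[0,0,-3.6],[0,0,0]],[15,[0,0,-4.4],[0,0,0]]]'
python3 - <<'E'
from h import *
f=np.radians(-2.6);x=np.array([np.cos(f),np.sin(f)]);y=np.array([-x[1],x[0]]);O=np.array([.4925,-.0312])+.105*x
p=O-.0*x+.048*y; go([*p,.13],177.4)
E
```

```text
clock: 16.8
tcp_pos: [0.3846, -0.2505, 0.0186]
tool_rot: [180.0, -0.1, 178.7]
wrist_force: [0.1, 0.1, 0.3]
gripper_width: 0.0447
grip_force: 0.0
clock: 17.22
tcp_pos: [0.3847, -0.2513, 0.0202]
tool_rot: [-180.0, 0.1, 178.7]
wrist_force: [-0.0, 2.1, 10.6]
gripper_width: 0.0231
grip_force: 30.6
clock: 17.63
tcp_pos: [0.3841, -0.2516, 0.1318]
tool_rot: [-180.0, 0.1, 178.6]
wrist_force: [1.9, -0.6, -0.7]
gripper_width: 0.0229
grip_force: 29.6
p [0.6   0.012 0.13 ] row [-8.36, 10.75, 0.08] [-0.0, 0.01, 0.2]
```

```bash
python3 -m pendant '[[15,[-0.85,1.08,0],[0,0,0.2]],[15,[-1.7,2.16,0],[0,0,0.2]],[15,[-2.55,3.24,0],[0,0,0.2]],[15,[-3.4,4.3,0],[0,0,0.2]],[15,[-4.2,5.4,0],[0,0,0.2]]]'
python3 -m pendant '[[15,[-0.85,1.08,0],[0,0,0]],[15,[-1.7,2.16,0],[0,0,0]],[15,[-2.55,3.24,0],[0,0,0]],[15,[-3.4,4.3,0],[0,0,0]],[15,[-4.16,5.35,0],[0,0,0]]]'
python3 -m pendant '[[15,[0,0,0.8],[0,0,0]],[15,[0,0,1.6],[0,0,0]],[15,[0,0,2.4],[0,0,0]],[15,[0,0,2.6],[0,0,0]],[15,[0,0,2.6],[0,0,0]]]'
python3 - <<'E'
from h import *
im,cam=shot('wrist');cv2.imwrite('pics/w8.png',im)
f=np.radians(-2.6);x=np.array([np.cos(f),np.sin(f)]);y=np.array([-x[1],x[0]]);O=np.array([.4925,-.0312])+.105*x
p=O-.0*x+.048*y; go([*p,.033],177.4)
E
```

```text
clock: 18.05
tcp_pos: [0.4933, -0.117, 0.1301]
tool_rot: [180.0, 0.1, 177.5]
wrist_force: [0.7, -0.4, -1.5]
gripper_width: 0.0231
grip_force: 29.6
clock: 18.47
tcp_pos: [0.6031, 0.0122, 0.13]
tool_rot: [180.0, 0.1, 177.5]
wrist_force: [0.1, -0.5, -0.4]
gripper_width: 0.0232
grip_force: 29.6
clock: 18.88
tcp_pos: [0.6012, 0.0103, 0.0637]
tool_rot: [-180.0, -0.1, 177.4]
wrist_force: [-0.8, -1.1, 0.1]
gripper_width: 0.0226
grip_force: 29.6
p [0.6   0.012 0.033] row [0.1, 0.07, 1.27] [-0.0, -0.0, 0.01]
```

View pics/w8.png

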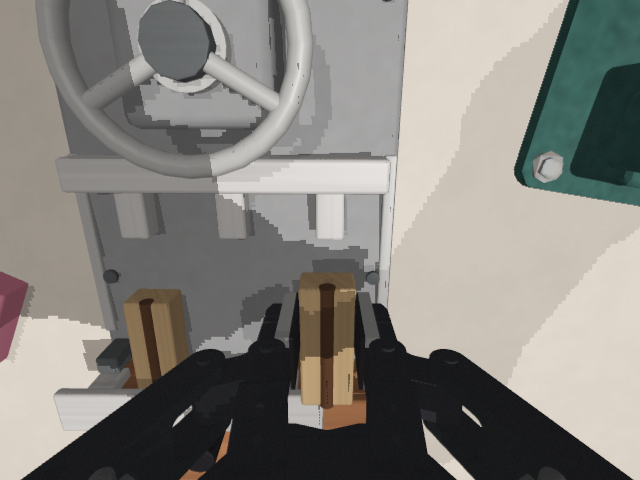

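The mount at column 327 is about 1 mm left of the cell 2 nose at (330,238). I shift by that, lower and slide it in.

```bash
python3 -m pendant '[[15,[0.06,0.05,0.4],[0,0,0]],[15,[0.06,0.05,0.8],[0,0,0]],[15,[0.06,0.05,1.1],[0,0,0]],[15,[0.06,0.05,1.23],[0,0,0]],[15,[0.06,0.05,1.23],[0,0,0]]]'
python3 -m pendant '[[15,[-0.25,0,0],[0,0,0]],[15,[-0.5,0,0],[0,0,0]],[15,[-0.75,0,0],[0,0,0]],[15,[-0.96,0,0],[0,0,0]],[15,[-0.96,0,0],[0,0,0]]]'
python3 -m pendant '[[34,[0,0,0],[0,0,0]],[34,[0,0,0],[0,0,0]],[34,[0,0,0],[0,0,0]],[34,[0,0,-0.4],[0,0,0]],[34,[0,0,-1.2],[0,0,0]]]'
python3 -m pendant '[[40,[0,0,-1.5],[0,0,0]],[40,[0,0,-3],[0,0,0]],[40,[0.8,-0.4,-4],[0,0,0]],[40,[1.8,-0.8,-4.8],[0,0,0]],[40,[2.8,-1.2,-5.3],[0,0,0]]]'
python3 -m pendant '[[40,[1,-0.4,0],[0,0,0]],[40,[2,-0.8,0],[0,0,0]],[40,[2.5,-0.8,0],[0,0,0]],[40,[2.5,-0.8,0],[0,0,0]]]'
python3 mounts.py pics/w9.png; python3 -c "
from h import *
go([.4583,-.0300,.097],177.4)"
```

```text
clock: 19.35
tcp_pos: [0.6001, 0.0116, 0.0327]
tool_rot: [-180.0, -0.1, 177.4]
wrist_force: [-0.7, -0.8, 0.6]
gripper_width: 0.023
grip_force: 29.6
clock: 19.77
tcp_pos: [0.6259, 0.0105, 0.0335]
tool_rot: [-180.0, 0.1, 177.5]
wrist_force: [0.0, 0.3, -0.5]
gripper_width: 0.0234
grip_force: 29.6
clock: 20.18
tcp_pos: [0.623, 0.0106, 0.0625]
tool_rot: [-180.0, -0.2, 177.4]
wrist_force: [-1.0, -0.2, 0.6]
gripper_width: 0.0342
grip_force: 0.0
clock: 20.6
tcp_pos: [0.5529, -0.0169, 0.1983]
tool_rot: [180.0, 0.1, 177.4]
wrist_force: [0.6, 0.1, 0.3]
gripper_width: 0.0399
grip_force: 0.0
clock: 20.93
tcp_pos: [0.4872, -0.034, 0.1964]
tool_rot: [179.9, -0.0, 177.4]
wrist_force: [1.3, -0.1, 0.7]
gripper_width: 0.04
grip_force: 0.0
[294. 356.] [ 0.6344 -0.0735] [np.float64(0.0415), np.float64(0.0654)] -3.2
[342. 402.] [ 0.6989 -0.0289] [np.float64(0.1551), np.float64(0.1)] 131.3
[612. 363.] [0.6607 0.2533] [np.float64(0.052), np.float64(0.1208)] 13.2
p [ 0.458 -0.03   0.097] row [1.23, 0.07, 3.99] [0.02, 0.01, 0.0]
```

View pics/w9.png

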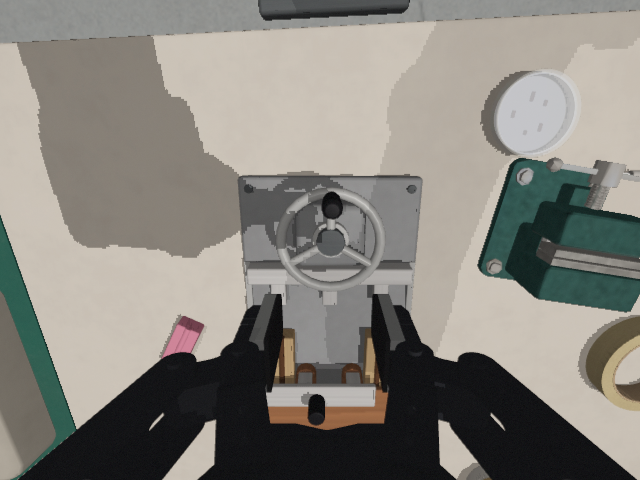

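Both mounts stand started in cells 0 and 2, their rears at (288,340) and (369,340), and no other is on the bench in view. The grip is at (332,205), so I take it and wind forward three turns.

```bash
python3 -m pendant '[[45,[0.6,0.03,0],[0,0,0]],[45,[1.2,0.06,1],[0,0,0]],[45,[1.2,0.06,2.2],[0,0,0]],[45,[1.2,0.06,3.4],[0,0,0]],[45,[1.2,0.06,3.9],[0,0,0]]]'
python3 -m pendant '[[45,[0,0,0],[0,0,0]],[45,[0,0,0],[0,0,0]]]'
python3 -c "
from h import *
go([.4583,-.0300,.098],177.4)"
```

```text
clock: 21.4
tcp_pos: [0.4594, -0.0303, 0.0959]
tool_rot: [-180.0, -0.1, 177.5]
wrist_force: [-1.3, 0.3, 1.3]
gripper_width: 0.0449
grip_force: 0.0
clock: 21.57
tcp_pos: [0.4603, -0.031, 0.0984]
tool_rot: [-179.9, -0.1, 177.4]
wrist_force: [0.0, -0.2, 0.4]
gripper_width: 0.0449
grip_force: 0.0
p [ 0.458 -0.03   0.098] row [0.08, 0.04, 0.02] [-0.01, -0.01, 0.0]
```

```bash
python3 -m pendant '[[8,[0.06,0.03,0],[0,0,0]],[8,[0.06,0.03,0],[0,0,0]],[8,[0.06,0.03,0],[0,0,0]],[8,[0.06,0.03,0],[0,0,0]],[8,[0.06,0.03,0],[0,0,0]]]' 30
python3 -m pendant '[[8,[-0.18,0.68,0],[0,0,0]],[8,[-0.68,1.18,0],[0,0,0]],[8,[-1.36,1.36,0],[0,0,0]],[8,[-2.04,1.18,0],[0,0,0]]]'
python3 -m pendant '[[8,[-0.5,-0.5,0],[0,0,0]],[8,[-0.68,-1.18,0],[0,0,0]],[8,[-0.5,-1.86,0],[0,0,0]],[8,[0,-2.36,0],[0,0,0]]]'
python3 -m pendant '[[8,[0.68,-0.18,0],[0,0,0]],[8,[1.36,0,0],[0,0,0]],[8,[1.86,0.5,0],[0,0,0]],[8,[2.04,1.18,0],[0,0,0]]]'
python3 -m pendant '[[8,[0,0,0],[0,0,0]]]'
```

```text
clock: 21.98
tcp_pos: [0.4592, -0.0294, 0.0994]
tool_rot: [179.9, 0.1, 177.5]
wrist_force: [-1.5, -0.4, 9.1]
gripper_width: 0.013
grip_force: 29.4
clock: 22.32
tcp_pos: [0.5115, -0.0018, 0.0993]
tool_rot: [180.0, 0.0, 177.6]
wrist_force: [-13.8, -16.8, 13.2]
gripper_width: 0.0125
grip_force: 31.2
clock: 22.65
tcp_pos: [0.5093, -0.0617, 0.0994]
tool_rot: [179.9, 0.1, 177.5]
wrist_force: [-7.6, 20.2, 12.3]
gripper_width: 0.0128
grip_force: 31.3
clock: 22.98
tcp_pos: [0.4587, -0.0302, 0.0995]
tool_rot: [179.9, 0.2, 177.3]
wrist_force: [17.8, -4.9, -3.0]
gripper_width: 0.0128
grip_force: 30.5
clock: 23.07
tcp_pos: [0.4594, -0.0271, 0.0995]
tool_rot: [179.9, 0.2, 177.6]
wrist_force: [-0.1, 3.5, 5.2]
gripper_width: 0.0123
grip_force: 31.2
```

```bash
python3 -m pendant '[[8,[-0.18,0.68,0],[0,0,0]],[8,[-0.68,1.18,0],[0,0,0]],[8,[-1.36,1.36,0],[0,0,0]],[8,[-2.04,1.18,0],[0,0,0]]]'
python3 -m pendant '[[8,[-0.5,-0.5,0],[0,0,0]],[8,[-0.68,-1.18,0],[0,0,0]],[8,[-0.5,-1.86,0],[0,0,0]],[8,[0,-2.36,0],[0,0,0]]]'
python3 -m pendant '[[8,[0.68,-0.18,0],[0,0,0]],[8,[1.36,0,0],[0,0,0]],[8,[1.86,0.5,0],[0,0,0]],[8,[2.04,1.18,0],[0,0,0]]]'
python3 -m pendant '[[8,[-0.18,0.68,0],[0,0,0]],[8,[-0.68,1.18,0],[0,0,0]],[8,[-1.36,1.36,0],[0,0,0]],[8,[-2.04,1.18,0],[0,0,0]]]'
python3 -m pendant '[[8,[-0.5,-0.5,0],[0,0,0]],[8,[-0.68,-1.18,0],[0,0,0]],[8,[-0.5,-1.86,0],[0,0,0]],[8,[0,-2.36,0],[0,0,0]]]'
python3 -m pendant '[[8,[0.68,-0.18,0],[0,0,0]],[8,[1.36,0,0],[0,0,0]],[8,[1.36,0,0],[0,0,0]],[8,[1.36,0,0],[0,0,0]]]'
```

```text
clock: 23.4
tcp_pos: [0.5116, -0.0018, 0.0994]
tool_rot: [180.0, 0.0, 177.6]
wrist_force: [-13.7, -16.7, 14.5]
gripper_width: 0.0127
grip_force: 32.5
clock: 23.73
tcp_pos: [0.5092, -0.0618, 0.0993]
tool_rot: [179.9, 0.1, 177.5]
wrist_force: [-8.2, 21.0, 14.3]
gripper_width: 0.0128
grip_force: 32.7
clock: 24.07
tcp_pos: [0.4586, -0.0303, 0.0995]
tool_rot: [180.0, 0.2, 177.3]
wrist_force: [17.3, -3.4, -1.8]
gripper_width: 0.0126
grip_force: 31.3
clock: 24.4
tcp_pos: [0.5115, -0.0018, 0.0993]
tool_rot: [180.0, 0.0, 177.6]
wrist_force: [-14.1, -15.7, 14.7]
gripper_width: 0.0125
grip_force: 33.1
clock: 24.73
tcp_pos: [0.5092, -0.0618, 0.0994]
tool_rot: [179.9, 0.1, 177.5]
wrist_force: [-8.3, 21.9, 13.7]
gripper_width: 0.0125
grip_force: 33.3
clock: 25.07
tcp_pos: [0.4742, -0.0594, 0.0995]
tool_rot: [179.9, 0.1, 177.5]
wrist_force: [-1.8, 1.4, 7.5]
gripper_width: 0.0127
grip_force: 32.5
```

```bash
python3 -m pendant '[[8,[0.5,0.5,0],[0,0,0]],[8,[0.63,0.83,0],[0,0,0]],[8,[0.68,1.08,0],[0,0,0]],[8,[0.68,1.22,0],[0,0,0]],[8,[0.68,1.22,0],[0,0,0]]]'
python3 -m pendant '[[8,[0,0.1,0],[0,0,0]],[8,[0,0.12,0],[0,0,0]],[8,[0,0.12,0],[0,0,0]]]'
python3 - <<'E'
from h import *
im,cam=shot('wrist');cv2.imwrite('pics/w10.png',im)
E
```

```text
clock: 25.48
tcp_pos: [0.4592, -0.0293, 0.0994]
tool_rot: [-180.0, 0.1, 177.5]
wrist_force: [-1.9, -4.7, 10.3]
gripper_width: 0.0128
grip_force: 33.1
clock: 25.73
tcp_pos: [0.4592, -0.0288, 0.0994]
tool_rot: [-179.9, 0.1, 177.3]
wrist_force: [-2.6, -22.6, 10.5]
gripper_width: 0.013
grip_force: 33.5
```

View pics/w10.png

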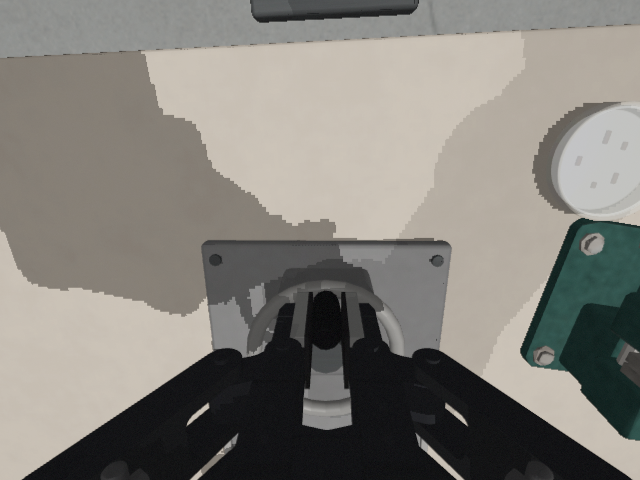

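The view shows the grip held at (327,320), back on the robot's side of the axis. The wheel is hard on its stop, with 22 N reaction after exactly three turns. Winding back now.

```bash
python3 -m pendant '[[8,[0,-0.16,0],[0,0,0]]]'
for i in 1; do :; done
python3 -m pendant '[[8,[-0.18,-0.68,0],[0,0,0]],[8,[-0.68,-1.18,0],[0,0,0]],[8,[-1.36,-1.36,0],[0,0,0]],[8,[-2.04,-1.18,0],[0,0,0]]]'
python3 -m pendant '[[8,[-0.5,0.5,0],[0,0,0]],[8,[-0.68,1.18,0],[0,0,0]],[8,[-0.5,1.86,0],[0,0,0]],[8,[0,2.36,0],[0,0,0]]]'
python3 -m pendant '[[8,[0.68,0.18,0],[0,0,0]],[8,[1.36,0,0],[0,0,0]],[8,[1.86,-0.5,0],[0,0,0]],[8,[2.04,-1.18,0],[0,0,0]]]'
python3 -m pendant '[[8,[-0.18,-0.68,0],[0,0,0]],[8,[-0.68,-1.18,0],[0,0,0]],[8,[-1.36,-1.36,0],[0,0,0]],[8,[-2.04,-1.18,0],[0,0,0]]]'
python3 -m pendant '[[8,[-0.5,0.5,0],[0,0,0]],[8,[-0.68,1.18,0],[0,0,0]],[8,[-0.5,1.86,0],[0,0,0]],[8,[0,2.36,0],[0,0,0]]]'
python3 -m pendant '[[8,[0.68,0.18,0],[0,0,0]],[8,[1.36,0,0],[0,0,0]],[8,[1.86,-0.5,0],[0,0,0]],[8,[2.04,-1.18,0],[0,0,0]]]'
python3 -m pendant '[[8,[-0.18,-0.68,0],[0,0,0]],[8,[-0.68,-1.18,0],[0,0,0]],[8,[-1.36,-1.36,0],[0,0,0]],[8,[-2.04,-1.18,0],[0,0,0]]]'
python3 -m pendant '[[8,[-0.5,0.5,0],[0,0,0]],[8,[-0.68,1.18,0],[0,0,0]],[8,[-0.5,1.86,0],[0,0,0]],[8,[0,2.36,0],[0,0,0]]]'
python3 -m pendant '[[8,[0.68,0.18,0],[0,0,0]],[8,[1.36,0,0],[0,0,0]],[8,[1.36,0,0],[0,0,0]],[8,[1.36,0,0],[0,0,0]]]'
```

```text
clock: 25.87
tcp_pos: [0.4591, -0.0307, 0.0994]
tool_rot: [-180.0, 0.1, 177.4]
wrist_force: [-2.1, 3.7, 11.5]
gripper_width: 0.0132
grip_force: 33.2
clock: 26.2
tcp_pos: [0.5085, -0.062, 0.0994]
tool_rot: [179.9, 0.0, 177.4]
wrist_force: [-12.0, 16.3, 13.1]
gripper_width: 0.0127
grip_force: 33.7
clock: 26.53
tcp_pos: [0.5123, -0.0025, 0.0994]
tool_rot: [-180.0, 0.1, 177.4]
wrist_force: [-6.9, -16.0, 11.7]
gripper_width: 0.0122
grip_force: 33.6
clock: 26.87
tcp_pos: [0.4588, -0.0289, 0.0995]
tool_rot: [179.9, 0.2, 177.6]
wrist_force: [16.6, 0.7, 0.4]
gripper_width: 0.0127
grip_force: 32.6
clock: 27.2
tcp_pos: [0.5086, -0.062, 0.0994]
tool_rot: [179.9, 0.0, 177.4]
wrist_force: [-12.2, 16.7, 13.8]
gripper_width: 0.0125
grip_force: 33.9
clock: 27.53
tcp_pos: [0.5123, -0.0025, 0.0994]
tool_rot: [-180.0, 0.1, 177.4]
wrist_force: [-7.7, -15.0, 10.7]
gripper_width: 0.0126
grip_force: 33.8
clock: 27.87
tcp_pos: [0.4587, -0.0288, 0.0995]
tool_rot: [179.9, 0.2, 177.6]
wrist_force: [16.4, 1.5, 0.9]
gripper_width: 0.0126
grip_force: 32.8
clock: 28.2
tcp_pos: [0.5086, -0.062, 0.0994]
tool_rot: [179.9, 0.0, 177.4]
wrist_force: [-11.6, 17.1, 12.2]
gripper_width: 0.0122
grip_force: 34.1
clock: 28.53
tcp_pos: [0.5123, -0.0025, 0.0994]
tool_rot: [-180.0, 0.1, 177.4]
wrist_force: [-6.7, -15.2, 11.9]
gripper_width: 0.0126
grip_force: 34.0
clock: 28.87
tcp_pos: [0.4767, -0.0013, 0.0994]
tool_rot: [179.9, 0.1, 177.4]
wrist_force: [-2.4, -1.0, 7.0]
gripper_width: 0.0122
grip_force: 33.4
```

```bash
python3 -m pendant '[[8,[0.5,-0.5,0],[0,0,0]],[8,[0.63,-0.83,0],[0,0,0]],[8,[0.68,-1.08,0],[0,0,0]],[8,[0.68,-1.22,0],[0,0,0]],[8,[0.68,-1.22,0],[0,0,0]]]'
python3 -m pendant '[[8,[0,-0.1,0],[0,0,0]],[8,[0,-0.12,0],[0,0,0]],[8,[0,-0.12,0],[0,0,0]]]'
python3 -m pendant '[[8,[0,0.15,0],[0,0,0]],[40,[0,0.15,0],[0,0,0]],[40,[0,0.15,0],[0,0,0]],[40,[0,0.15,0],[0,0,0]],[40,[0,0.15,-0.5],[0,0,0]]]'
python3 -m pendant '[[45,[0,0,-1],[0,0,0]],[45,[-0.5,0,-2.2],[0,0,0]],[45,[-1.5,0,-3.4],[0,0,0]],[45,[-2.5,-0.3,-3.4],[0,0,0]],[45,[-3.8,-0.5,-3.4],[0,0,0]]]'
python3 -m pendant '[[45,[-1.2,0,0],[0,0,0]],[45,[-1.2,0,0],[0,0,0]],[45,[-1.2,0,0],[0,0,0]]]'
python3 - <<'E'
from h import *
im,cam=shot('wrist');cv2.imwrite('pics/w11.png',im)
E
```

```text
clock: 29.28
tcp_pos: [0.4592, -0.0297, 0.0993]
tool_rot: [179.9, 0.1, 177.5]
wrist_force: [-2.9, 7.8, 15.7]
gripper_width: 0.0128
grip_force: 34.2
clock: 29.53
tcp_pos: [0.4592, -0.0302, 0.0993]
tool_rot: [179.7, 0.0, 177.6]
wrist_force: [-3.8, 26.8, 16.6]
gripper_width: 0.0125
grip_force: 34.9
clock: 29.95
tcp_pos: [0.4575, -0.0302, 0.1098]
tool_rot: [-179.9, -0.1, 177.4]
wrist_force: [-1.7, -0.4, -0.1]
gripper_width: 0.0401
grip_force: 0.0
clock: 30.37
tcp_pos: [0.554, -0.0466, 0.1978]
tool_rot: [179.9, 0.2, 177.5]
wrist_force: [-0.5, 0.9, 1.3]
gripper_width: 0.0452
grip_force: 0.0
clock: 30.62
tcp_pos: [0.5835, -0.0488, 0.1953]
tool_rot: [-179.9, -0.0, 177.4]
wrist_force: [-1.1, -0.0, -0.1]
gripper_width: 0.045
grip_force: 0.0
```

View pics/w11.png

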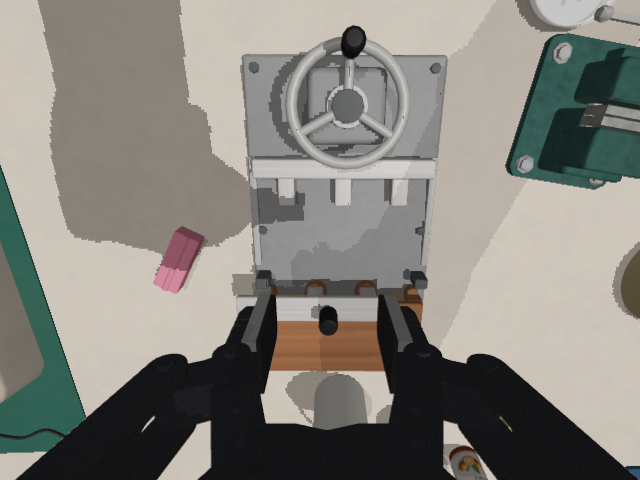

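The table is clear, so both mounts are pushed home. The pusher is right back and the gate knob is at (328,320). I take the knob and shut the gate.

```bash
python3 -c "
from h import *
go([.659,-.0525,.12],177.4);go([.659,-.0525,.062],177.4)"
```

```text
p [ 0.659 -0.052  0.12 ] row [-3.07, -0.01, 3.01] [-0.01, -0.01, -0.0]
p [ 0.659 -0.052  0.062] row [-3.07, -0.0, 5.33] [-0.01, -0.01, -0.0]
```

```bash
python3 -m pendant '[[45,[-1,0,0.3],[0,0,0]],[45,[-2,0,1],[0,0,0]],[45,[-3.05,0,2],[0,0,0]],[45,[-3.05,0,3],[0,0,0]],[45,[-3.05,0,3],[0,0,0]]]'
python3 -m pendant '[[45,[0,0,0.8],[0,0,0]],[45,[0,0,1.6],[0,0,0]],[45,[0,0,2.3],[0,0,0]],[45,[0,0,2.3],[0,0,0]]]'
python3 -m pendant '[[10,[0,0,0],[0,0,0]],[10,[0,0,0],[0,0,0]],[10,[0,0,0],[0,0,0]],[10,[0,0,0],[0,0,0]],[10,[0,0,0],[0,0,0]]]' 30
python3 -m pendant '[[10,[0,0.2,0],[0,0,0]],[10,[0,0.4,0],[0,0,0]],[10,[0,0.6,0],[0,0,0]],[10,[0,0.8,0],[0,0,0]],[10,[0,0.8,0],[0,0,0]]]'
```

```text
clock: 31.08
tcp_pos: [0.6566, -0.0512, 0.1165]
tool_rot: [-179.9, -0.4, 177.5]
wrist_force: [-1.4, -0.4, -1.0]
gripper_width: 0.0451
grip_force: 0.0
clock: 31.42
tcp_pos: [0.6566, -0.0511, 0.0619]
tool_rot: [-180.0, -0.2, 177.4]
wrist_force: [-0.7, 0.2, -0.9]
gripper_width: 0.0451
grip_force: 0.0
clock: 31.83
tcp_pos: [0.6595, -0.0515, 0.0654]
tool_rot: [180.0, 0.1, 177.4]
wrist_force: [-3.3, 1.0, 10.2]
gripper_width: 0.0145
grip_force: 29.4
clock: 32.25
tcp_pos: [0.6605, -0.0308, 0.0653]
tool_rot: [180.0, 0.1, 177.5]
wrist_force: [-3.3, 2.1, 9.9]
gripper_width: 0.0145
grip_force: 29.7
```

```bash
python3 -m pendant '[[10,[0,0.08,0],[0,0,0]],[10,[0,0.16,0],[0,0,0]],[10,[0,0.22,0],[0,0,0]],[10,[0,0.22,0],[0,0,0]]]'
python3 -m pendant '[[10,[0,0.08,0],[0,0,0]],[10,[0,0.08,0],[0,0,0]],[10,[0,0.08,0],[0,0,0]]]'
```

```text
clock: 32.58
tcp_pos: [0.6607, -0.0273, 0.0654]
tool_rot: [-179.9, 0.1, 177.4]
wrist_force: [-2.6, -5.5, 8.7]
gripper_width: 0.0149
grip_force: 29.5
clock: 32.83
tcp_pos: [0.6607, -0.0272, 0.0654]
tool_rot: [-179.8, 0.1, 177.3]
wrist_force: [-1.3, -13.0, 6.5]
gripper_width: 0.0146
grip_force: 29.6
```

```bash
python3 -m pendant '[[10,[0,-0.08,0],[0,0,0]],[45,[0,-0.08,0],[0,0,0]],[45,[0,-0.08,0],[0,0,0]],[45,[0,-0.08,0],[0,0,0]],[45,[0,-0.08,-0.4],[0,0,0]]]'
python3 -m pendant '[[45,[0,0,-1.2],[0,0,0]],[45,[0,0,-2.4],[0,0,0]],[45,[0,0,-3.6],[0,0,0]],[45,[1,0,-4.5],[0,0,0]],[45,[2.2,0,-5],[0,0,0]]]'
python3 -m pendant '[[45,[1.2,0,0],[0,0,0]],[45,[2.4,0,0],[0,0,0]],[45,[3,0,0],[0,0,0]],[45,[3,0,0],[0,0,0]]]'
python3 - <<'E'
from h import *
im,cam=shot('wrist');cv2.imwrite('pics/w12.png',im)
E
```

```text
clock: 33.25
tcp_pos: [0.6592, -0.0255, 0.0725]
tool_rot: [-180.0, -0.1, 177.5]
wrist_force: [-0.4, 0.5, -0.1]
gripper_width: 0.0449
grip_force: 0.0
clock: 33.67
tcp_pos: [0.6064, -0.024, 0.2015]
tool_rot: [-180.0, 0.2, 177.4]
wrist_force: [0.0, -0.3, 0.5]
gripper_width: 0.0454
grip_force: 0.0
clock: 34.0
tcp_pos: [0.5272, -0.0201, 0.199]
tool_rot: [179.9, -0.1, 177.4]
wrist_force: [1.1, -0.8, -0.1]
gripper_width: 0.045
grip_force: 0.0
```

View pics/w12.png

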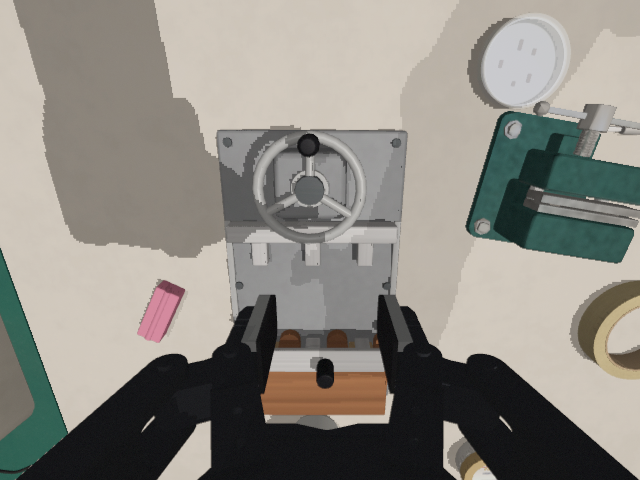

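The gate is shut with its knob at (325,370), the pusher is right back and the table is clear. The wheel grip is home at (309,146), and the look-alikes and bystanders in view are where they were. Handing in.

```bash
python3 -c "
from workcell import env
print(env.job_done())"
```

```text
the job is handed in; nothing more can be done
None
```

The job is handed in at about 34 s on the clock: both wooden mounts found on the bench (there was no third) are pushed home in cells 0 and 2, the pusher is right back, and the gate is shut. The mounts being home is inferred from the pusher reaching its hard stop and the table being clear, not from seeing into the cells.

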